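Fit a cartridge filter element on the standpipe of an oil filter module

TASK

Fit the new cartridge filter element from the sloping rack into the open oil filter module: lift it out, lower it upright over the standpipe, and turn it by feel until the drain pin under it drops into the drain port hidden in the bowl floor. Let go of it once it is fully home, and leave the other filter in the rack, the screw cap and the spray can where they are.

Things in the scene. Friction and masses are not known exactly. Their poses are not given: they have to be found in the camera images.
- element: Cartridge filter element, the one to fit: a spool of cream pleated paper 60 mm in diameter between two grey end caps 64 mm in diameter, 7 mm thick; 110 mm long, about 0.18 kg. A bore runs through it, 28 mm in diameter at the caps. Origin: centre of the lower cap's underside; z runs up the bore to the top cap; x points to the side of its drain pin.
- pin_tip (a point): End of the element's drain pin, a rigid pin 8 mm in diameter that sticks 10 mm down from the lower cap, 23 mm off the axis: at +23 mm x, -10 mm z from the element's origin.
- element_grip (a point): Point on the element's axis 82 mm above its underside, amid the pleats: above the rack's walls at the start, and 42 mm above the bowl's rim when home. At the start the axis leans 30 degrees from vertical with the top towards the rack's -x side and the pin on the other side; draw the element out along its axis for 80 mm to clear the rack.
- module: Oil filter module, a fixed aluminium casting on a steel plate (230 by 300 mm, 12 mm thick): an open upright bowl and, on its +y side, a plate oil cooler. Origin: on the bowl's axis, at the bench top; z up, x away from the robot at yaw 0. Bowl 76 mm inside, 88 mm outside, rim 100 mm above the bench; nothing but the standpipe is higher than the rim.
- bowl_floor (a point): Centre of the bowl floor, on the bowl's axis, 60 mm above the bench; axes as the module. The element is home when its underside lies flat on this floor (its origin at this point). With its pin off the port, the pin rides on the floor and the element stands about 10 mm too high. In the floor, 23 mm off the axis, is one drain port for the pin: 14 by 14 mm, 14 mm deep.
- standpipe_tip (a point): Top of the standpipe, a black tube 24 mm in diameter on the bowl's axis, 95 mm above the bowl floor; its top 10 mm taper to 15 mm. Standpipe, floor and port are one insert, screwed in to stop at any angle: the port's direction from the axis is not told, but lies within 60 degrees either side of the module's +x. Pin and port must agree within about 7 degrees.
- rack: Sloping filter rack, a fixed stand of grey steel sheet 236 mm wide with two pockets side by side, 62 mm either side of its middle along y. Origin: middle of its foot, on the bench. The pockets slope 30 degrees, open end up and towards its -x side (turned to the robot's left); their walls reach at most 65 mm up along the filters. Highest edge 106 mm above the bench.
- spin_on: Spin-on oil filter, a closed dark steel canister 64 mm in diameter, 85 mm long, in the other pocket of the rack, leaning likewise. Origin: centre of its underside. Not to be moved.
- cap: Screw cap of the module, a black plastic cup standing mouth down on the bench, 92 mm in diameter, 86 mm high with its hexagon. Origin: centre of its underside. Not to be moved.
- spray: Spray can standing on the bench, 52 mm in diameter, 185 mm high. Origin: centre of its underside. Not to be moved.
There are look-alikes about, which are no part of the job. Leave any red or turquoise look-alike of the element alone.

How it is judged:
On the way, in this order (a step that is already met when the one before it is completed fails the run):
1. the element is lifted out of the rack in the gripper (height (world z) of element above 0.12 m and contact force between the fingers and element above 1 N), for 0.1 s.
2. the element, held in the gripper, is lowered upright over the standpipe into the bowl (z of element in the frame of bowl_floor below 0.06 m and horizontal distance between element and bowl_floor below 0.006 m and angle between element's own z axis and vertical below 0.1 rad and contact force between the fingers and element above 1 N), for 0.05 s.
3. the drain pin has dropped into the port and the element is fully home (z of element in the frame of bowl_floor between -0.003 and 0.003 m and horizontal distance between element and bowl_floor below 0.005 m and angle between element's own z axis and vertical below 0.06 rad), for 0.2 s.
At the end, for the whole second after the job is handed in: The element is on the standpipe with its axis within 5 mm of the bowl's axis and within 0.06 rad of upright, its underside within 3 mm of the bowl floor (pin in the port), at rest and released (all of step 3 and linear speed of element below 0.01 m/s); the robot touches nothing.
It fails at once if the other filter is moved more than 25 mm (distance of spin_on from where it was at the start of the episode above 0.025 m).
It fails at once if the cap is moved more than 30 mm (distance of cap from where it was at the start of the episode above 0.03 m).
It fails at once if the spray can is moved more than 30 mm (distance of spray from where it was at the start of the episode above 0.03 m).
It also fails if it takes over 61 s, if anything falls off the work surface, if the arm or the gripper's body presses on something with over 40 N, if the wrist force passes 120 N, or if a joint passes its speed limit or range.

ROBOT

A 7-joint arm with a two-finger parallel gripper is mounted at the origin on the work surface. World frame = base frame: x ahead of the robot, y to its left, z up, the work surface at z = 0. Lengths are in m, angles in rad, forces in N, time in s.
With the tool pointing down it reaches from about 0.425 to 0.925 m from the base axis. Payload 6.8 kg.
Tool frame: the origin (TCP) lies midway between the tips of the shut fingers; the grasp point (between the pads) lies 19 mm behind it; z points along the fingers, y is the line along which they close (so a half turn about z gives the same grasp; the last joint's range is limited). The gripper opens to 88 mm and grips with 3 to 60 N. Pads are 20 mm wide; open, the fingers measure 115 mm over their backs; the gripper's body (75 mm by 178 mm) begins 61 mm behind the grasp point.
Start: joints at [-1.416, 0.477, 0.022, 1.555, -0.011, 1.109, -0.083], TCP at [0.175, 0.652, 0.223] pointing down, gripper open.
Joint ranges: [-2.96, 2.96], [-0.34, 2.1], [-1.41, 1.46], [0.24, 2.44], [-1.37, 4.51], [0.17, 1.92], [-2.96, 2.96]. Speed limits (rad/s): [2.39, 2.39, 3.14, 3.14, 3.14, 3.14, 3.14].

INTERFACE

Orientations are given as [roll, pitch, yaw] about the fixed x, y, z axes, in that order (R = Rz(yaw) Ry(pitch) Rx(roll)).
In Python, from plant import robot gives the robot as it stands.
- The arm moves only by the tool carry_out, never from a script. Its argument "moves" is a list of rows, each a list of 2 entries, a list of its own where there are three numbers: the shift along the tool's x, y, z each as a share of 150 mm, from -1 to 1, then the turn, a rotation vector about the tool's x, y, z each as a share of 45 degrees, from -1 to 1. In form: [[[dx, dy, dz], [rx, ry, rz]], ...]. A call has 1 to 5 rows; each row is the pose to reach, as a shift and turn from the pose commanded when the call began, along the tool's axes at that moment; what a row does not reach only later rows make up. A row lasts 1/12 s, in which the tool goes at most 41.7 mm and 7.16 degrees, less where a joint would pass 70% of its speed; a pose out of reach is approached as far as the arm can. A call with a number of a shift or a turn outside -1 to 1 is refused whole. A call with a gripper value outside its range is refused whole. "claw" is the opening, from -1 (shut) to 1 (fully open), set as the call begins (left out, the last holds). The fingers move at their own pace and stop on an object; "force" is the grip in N (left out, the last holds). Time passes only in rows, so rows that repeat a pose let the fingers close. It gives the time, the measured TCP pose, the force, the opening and the grip force at its end, in the units of the state.
- robot.read_state(): the state, without advancing time (a new reading comes with each control period).
- robot.get_image(name): name is "scene" or "top"; returns (picture, depth): 384x512x3 uint8, red, green, blue; 384x512 float32, m along the optical axis (not along the pixel's ray), 0 where there is no reading.
- robot.camera_model(name): a dict with "fx", "fy", "cx", "cy" (pixels), "k1" (the pictures are not rectified: a ray, as slopes to the right and down, at radius r is drawn at 1 + k1 r^2 times it, then the intrinsics apply), "cam_to_world" (4x4, takes a point from camera to world coordinates). Camera axes: x right, y down, z forward; pixel columns grow to the right and rows downward; lengths in m; the calibration is good to about 2 mm. A picture is of the moment at which its call begins. camera_model takes no time and is no camera call.
- robot.sign_off(): hands the job in; it is judged then, once.
The state is a dict: "time": time; "q": joint angles; "joint_vel": joint speeds; "effort": joint torques, N m; "ee_pos": TCP position; "ee_rot": TCP orientation; "contact_force": force on the tool from outside, world axes, zero at the start; "wrist_torque": the same for the moment, N m; "opening": opening from 0.0 (shut) to 1.0 (fully open); "grip_force": force on a finger pad.
Only numpy, scipy, OpenCV 4.12 (cv2) and the standard library are available. Lean on these libraries where they do the work, as an engineer would, in place of code of your own. Each camera call takes 0.05 s, during which the arm holds its last target. There are 200 camera calls.

## Working session

There is one attempt and no reset: what is moved stays moved. The work goes in short steps, Python scripts to look and compute and a tool call to move; the robot and the scene stay as the last step left them, time stands still between calls to the robot, and variables do not carry over. Pictures are saved under pics/ and viewed, at most 10 in all, crops included, and the job is handed in when it is done.

Besides the shell and the picture viewer there is one more tool, called after "Call:" by a JSON object that holds its "name" and its "arguments". carry_out: Moves the arm, as the interface text tells. Its arguments: {"type":"object","properties":{"moves":{"type":"array"},"claw":{"type":"number"},"force":{"type":"number"}},"required":["moves"]}

```bash
mkdir -p pics; ls
python3 - <<'E'
from plant import robot
import cv2,numpy as np
for n in ("scene","top"):
    im,d=robot.get_image(n); cv2.imwrite(f"pics/{n}0.png",im[:,:,::-1]); np.savez(f"{n}0.npz",im=im,d=d)
    m=robot.camera_model(n); print(n,{k:(np.round(v,4).tolist()) for k,v in m.items()})
s=robot.read_state(); print(s)
E
```

```text
pics
scene {'fx': 392.3702, 'fy': 392.3702, 'cx': 254.3706, 'cy': 189.5956, 'k1': -0.076, 'cam_to_world': [[0.58, 0.5969, -0.5543, 1.1468], [0.8144, -0.4105, 0.4101, -0.5295], [0.0173, -0.6893, -0.7242, 0.9348], [0.0, 0.0, 0.0, 1.0]]}
top {'fx': 469.5527, 'fy': 469.5527, 'cx': 247.8847, 'cy': 201.585, 'k1': 0.044, 'cam_to_world': [[-0.0148, -0.9926, 0.1204, 0.3389], [-0.9999, 0.0145, -0.0039, -0.0489], [0.0021, -0.1205, -0.9927, 1.5514], [0.0, 0.0, 0.0, 1.0]]}
{'time': 0.1, 'q': array([-1.4160963 ,  0.47769759,  0.02236194,  1.55630771, -0.01149545,
        1.10931357, -0.08305603]), 'joint_vel': array([-0.0004952 , -0.00220035, -0.00046538, -0.00116321,  0.00083564,
        0.00102918,  0.0008395 ]), 'effort': array([ 4.61159696e-03, -5.84093678e+01,  1.54019192e+00, -2.73314095e+01,
       -5.41939598e-02,  1.30857059e-02,  4.08735923e-05]), 'ee_pos': array([0.17524088, 0.6513092 , 0.22181159]), 'ee_rot': array([-3.14000001e+00,  1.27764194e-04,  2.87884209e+00]), 'contact_force': array([ 0.57268634, -0.54116282,  0.3120405 ]), 'wrist_torque': array([-0.03416043,  0.02729848, -0.00183379]), 'grip_force': 0.0, 'opening': 0.9991772029626128}
```

View pics/scene0.png

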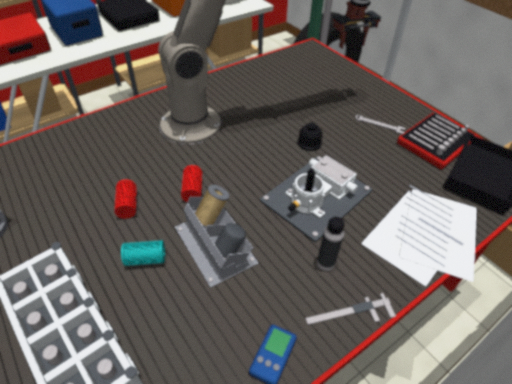

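View pics/top0.png

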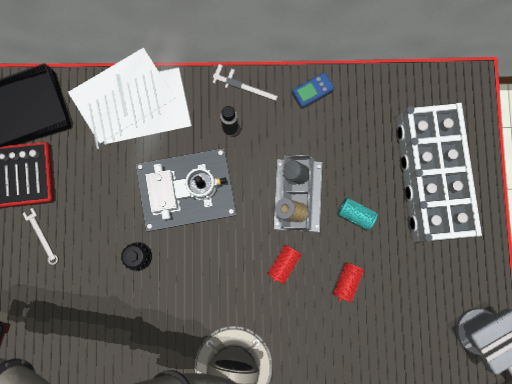

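The scene shows the cream element in the rack at about (211,205), the spin-on filter at (232,238) and the module bowl at (310,187). In the top view the element's top cap is at about (285,208), the spin-on at (296,170), the bowl at (200,183) with the module yaw near 0, and the spray can at (229,118). I'll measure from close-up crops and the depth image.

```bash
cat > h.py <<'E'
import numpy as np, cv2
from plant import robot
def rays(n,uv):
    m=robot.camera_model(n); K=np.array([[m['fx'],0,m['cx']],[0,m['fy'],m['cy']],[0,0,1.]])
    p=(np.asarray(uv,float).reshape(-1,2)-[m['cx'],m['cy']])/[m['fx'],m['fy']]
    q=p.copy()
    for _ in range(10): q=p/(1+m['k1']*(q**2).sum(1,keepdims=True))
    T=np.array(m['cam_to_world']); return T,np.c_[q,np.ones(len(q))]
def onplane(n,uv,z):
    T,r=rays(n,uv); d=r@T[:3,:3].T; o=T[:3,3]; return o+d*((z-o[2])/d[:,2])[:,None]
def cloud(n,d):
    v,u=np.indices(d.shape); T,r=rays(n,np.c_[u.ravel(),v.ravel()])
    P=(r*d.reshape(-1,1))@T[:3,:3].T+T[:3,3]; P[d.ravel()==0]=np.nan
    return P.reshape(d.shape+(3,))
E
python3 - <<'E'
from h import *
a=[]
for n,(x,y,w,h) in (("top",(135,140,110,95)),("top",(255,150,110,95)),("scene",(255,145,110,95)),("scene",(170,175,110,95))):
    z=np.load(n+"0.npz"); a.append(cv2.resize(z['im'][y:y+h,x:x+w,::-1],None,fx=3.6,fy=3.1,interpolation=cv2.INTER_CUBIC))
cv2.imwrite("pics/c.png",np.vstack([np.hstack(a[:2]),np.hstack(a[2:])])[:600,:800])
C=cloud("top",np.load("top0.npz")['d'])
print("table z",np.nanmedian(C[230:300,170:230,2]))
print("heights mm top, module bowl"); print((C[165:203:1,182:220:2,2]*1e3).round())
np.set_printoptions(linewidth=220)
E
```

```text
table z 0.00034093457420469875
heights mm top, module bowl
[[  7.  14.  13.  16.  11.  13.  13.  13.  24.  35.  32.  27.  13.  14.
   17.  18.   9.  11.  10.]
 [  7.  15.   5.  13.  14.  14.  18.  23.  22.  33.  22.  24.  10.  11.
   13.  17.  12.  12.   8.]
 [ 19.  12.  10.  11.  13.  nan  12.  11.  24.  21.  33.  21.  20.  14.
   11.  12.  13.  13.  14.]
 [ 11.  14.  16.  12.  18.   9.  13.  91.  94.  96.  29.  18.  17.  14.
   11.  12.   9.   9.   9.]
 [ 16.  20.  16.  11.  12.  16. 100. 100.  99. 102. 100.  99.  17.  14.
   13.  13.  12.  12.   8.]
 [ 14.   9.  17.  12.  13. 103. 102.  91.  93.  93. 102. 102. 102.  72.
   14.   5.  11.  16.   8.]
 [  7.  13.  13.  13.  99.  96.  92.  87.  78.  81.  83. 100. 102. 101.
   14.  17.  12.  16.  13.]
 [ 10.  12.  10.   8.  93.  98.  83.  71.  58.  62.  58.  79.  97.  98.
   13.  12.  11.  13.  16.]
 [  6.   7.  14.  98.  96.  85.  72.  61.  40.  61.  54.  57.  68.  97.
   96.  11.   8.  16.  16.]
 [ 12.   9.  10. 102.  95.  75.  60.  56.  62.  62.  58.  60.  51.  93.
   96.  17.   8.  13.  18.]
 [ 13.  10.  18. 101.  88.  65.  59.  54.
[... 2059 characters left out ...]
 [ nan  50.  47.  44.  29.  72.  51.  81.  94.  96.  89.  73.  73.  26.
   19.   8.   9.  12.  11.]
 [ 39.  43.  31.  21.  14.  67.  25.  22.  67.  66.  56.  55.  76.  47.
   26.  17.  13.  12.  13.]
 [ 30.  11.  17.  14.  11.  35.  20.  21.  23.  24.  25.  24.  23.  50.
   23.  15.   7.  11.  11.]
 [ 11.  15.  10.  13.  13.  10.  13.  14.  21.  23.  21.  25.  16.  33.
   22.  nan   8.  11.   4.]
 [ 13.  15.  21.  10.  13.  16.   9.  18.  19.  14.   9.  26.  24.  28.
   22.  12.  12.   8.  17.]
 [ 12.  10.  15.  12.  11.  12.  14.   7.  16.  14.  13.  28.  28.  27.
   21.   6.  16.  13.  17.]
 [  7.  11.  13.  14.  19.  10.  12.  12.  11.  12.   9.  26.  34.  26.
   24.  10.  16.  15.  11.]]
```

View pics/c.png

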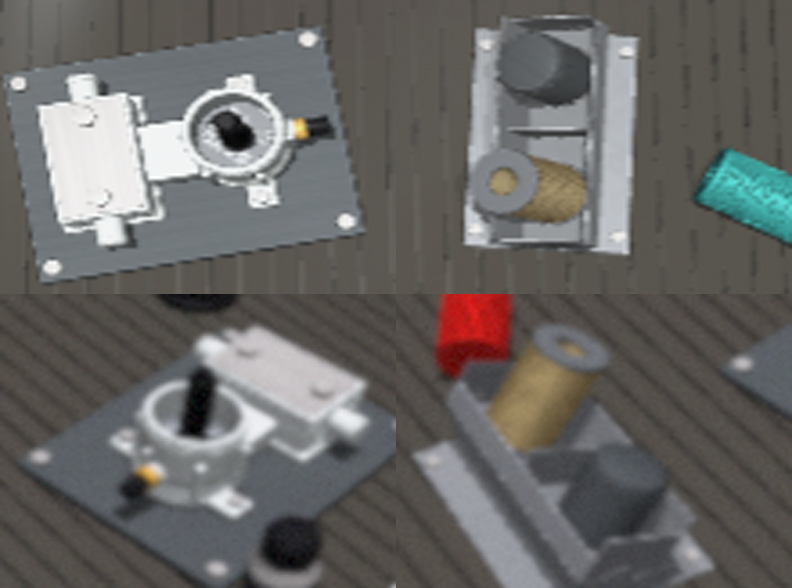

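The crops show the bowl, standpipe, plate and cooler clearly, with the plate rotated slightly. The far part of the bowl floor is visible, so I'll average several frames to look for the port and fit the other poses.

Run:
```python
from h import *
np.set_printoptions(linewidth=250,suppress=True,precision=4)
for n,k in (("top",16),("scene",8)):
    I=[];D=[]
    for i in range(k):
        im,d=robot.get_image(n); I.append(im); D.append(np.where(d>0,d,np.nan))
    np.savez(n+"1.npz",im=np.mean(I,0),d=np.nan_to_num(np.nanmedian(D,0)))
def fit(P):
    A=np.c_[2*P[:,:2],np.ones(len(P))]; s=np.linalg.lstsq(A,(P[:,:2]**2).sum(1),rcond=None)[0]
    return s[:2],np.sqrt(s[2]+s[:2]@s[:2])
z=np.load("top1.npz"); im=z['im'];C=cloud("top",z['d'])
# bowl rim
sub=C[160:205,175:222]; 
v,u=np.mgrid[160:205,175:222]
P=sub[(sub[...,2]>.096)&(sub[...,2]<.105)]
c=np.median(P,0)[:2]
for _ in range(5):
    r=np.hypot(*(P[:,:2]-c).T); Q=P[(r>.034)&(r<.048)]; c,R=fit(Q)
print("rim",c,R,len(Q))
S=sub[(sub[...,2]>.145)]; print("standpipe top",S.mean(0),len(S))
# floor
F=sub[(sub[...,2]<.07)&(np.hypot(*(sub[...,:2]-c).transpose(2,0,1))<.036)]
print("floor z",np.median(F[:,2]))
L=(sub[...,2]<.055)&(np.hypot(*(sub[...,:2]-c).transpose(2,0,1))<.036)
for p,g in zip(sub[L],im[160:205,175:222][L].mean(1)):
    d=p[:2]-c; print((d*1e3).round(1),"r",round(1e3*np.hypot(*d),1),"ang",np.degrees(np.arctan2(d[1],d[0])).round(),"z",round(p[2],3),"grey",round(g))
# plate orientation
hsv=cv2.cvtColor(im.astype(np.uint8),cv2.COLOR_RGB2HSV)
m=((np.abs(C[...,2]-.012)<.006)).astype(np.uint8)
g=np.zeros_like(m); g[140:235,130:240]=1
w=cv2.morphologyEx(m*g,cv2.MORPH_OPEN,np.ones((3,3)))
n_,lab,st,ce=cv2.connectedComponentsWithStats(w); b=1+np.argmax(st[1:,4])
P=onplane("top",np.argwhere(lab==b)[:,::-1],.012)
rc=cv2.minAreaRect((P[:,:2]*1e3).astype(np.float32)); print("plate",rc)
```

```text
rim [0.5797 0.0981] 0.04126186028916957 190
standpipe top [0.5793 0.0972 0.1523] 47
floor z 0.06065397572841147
[18. 24.] r 30.0 ang 53.0 z 0.047 grey 81
[14.9 24.1] r 28.3 ang 58.0 z 0.046 grey 186
plate ((570.7116088867188, 152.02737426757812), (230.08749389648438, 298.922607421875), 9.503274917602539)
```

Run:
```python
from h import *
np.set_printoptions(linewidth=250,suppress=True,precision=4)
z=np.load("top1.npz"); im=z['im'];C=cloud("top",z['d']); c=np.array([.5797,.0981])
P=onplane("top",np.stack(np.mgrid[192:215,170:186][::1],-1).reshape(-1,2),.06)  # u,v
print("z mm / grey rows 168..186, cols 190..214")
for v in range(168,188): print(v,(C[v,188:214,2]*1e3).round().astype(int),)
for v in range(168,188): print(v,im[v,188:214].mean(-1).round().astype(int))
for uv in ((195,174),(200,172),(205,176),(208,182)):
    p=onplane("top",[uv],.06)[0]; d=p[:2]-c; print(uv,d*1e3,np.degrees(np.arctan2(d[1],d[0])))
a=cv2.resize(im[160:206,175:225,::-1],None,fx=12,fy=12,interpolation=cv2.INTER_CUBIC); cv2.imwrite("pics/bowl.png",np.clip(a,0,255).astype(np.uint8))
```

```text
z mm / grey rows 168..186, cols 190..214
168 [14 13 13 12 14 10 12 12 95 98 97 99 99 96 29 24 26 22 12 14 13 11 13 13 14 14]
169 [ 11  14  13  13  13  96 100 100 100 100 102 101 100 102 100 101  99  22  12  12  14  12  11  13  12  13]
170 [ 14  12  13  14 101  99 101 101  99  97  97  94  95 100 100 100 100 100 101  73  74  13  14  12  12  12]
171 [ 12  12  97 100 100 100  96  91  87  81  79  79  80  80  84  87  98 100 100 101  98  67  12  11  13  14]
172 [ 13  97 100 101  97  89  82  75  73  67  64  61  61  61  64  69  75  86 100 101 100  98  11  13  13  12]
173 [ 99 100 101  95  85  77  71  61  60  61  45  47  60  61  61  61  61  60  75  97  98 100  97  13  12   9]
174 [101 100  97  83  72  63  60  59  61  63  59  59  59  60  60  60  59  59  49  67  94 100 100  13  14  12]
175 [100  96  83  74  62  59  61  59  62  60  61  60  62  61  61  61  61  60  61  46  61  99 100  98  11  11]
176 [100  91  74  63  62  61  60  61 152 152 152 148  61  59  61  62  61  60  62  61  47  62 101 100  13  13]
177 [ 93  80  67  61  59  59 147 155 157 156 156 154 147  60  59  61  60  61  61  60  61  61 10
[... 2811 characters left out ...]
15  13   9   6   5   9  24  78 168 183 189 186 159 190 234 200]
184 [100 113 159 176 175 206 193 127  52  10  12  12  10   5   6   8  24  69 167 183 176 217 200 226 240 216]
185 [122 108 158 203 234 220 183 182 120  25  10  12  12  10   6  11  25  82 169 209 191 179 156 224 234 192]
186 [149  96 154 177 195 213 225 222 146  45  12  11  12  11  11  21  45  86 154 191 197 183 168 227 210 144]
187 [203 124 153 174 176 191 200 213 189 117  57  33  16  19  26  46  84 149 173 176 177 175 226 240 204 124]
(195, 174) [32.0547 16.0741] 26.63185080848458
(200, 172) [38.3664 -0.0223] -0.03337601137677483
(205, 176) [ 25.078  -16.0558] -32.62874104813311
(208, 182) [  5.3924 -25.6054] -78.10750724914216
```

View pics/bowl.png

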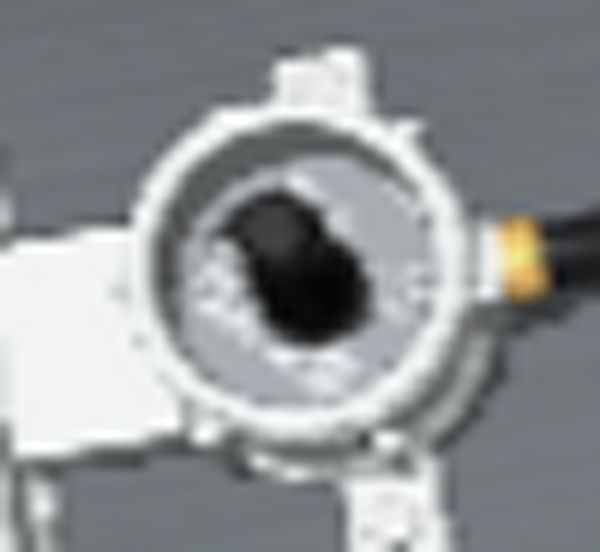

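The bowl crop shows clear floor on the right. A dark notch at crop (235,235), which is pixel about (193,179) and reads z ≈ 47 mm, pokes out behind the standpipe. That puts the port near world yaw 42°. Next I'll measure the rack and the element.

Run:
```python
from h import *
np.set_printoptions(linewidth=250,suppress=True,precision=4)
z=np.load("top1.npz"); im=z['im'].astype(np.uint8);C=cloud("top",z['d'])
hsv=cv2.cvtColor(im,cv2.COLOR_RGB2HSV)
# rack outline: brighter, unsaturated
g=np.zeros(im.shape[:2],np.uint8); g[145:240,260:335]=1
H=C[...,2]
m=(((H>.0025)&(H<.14))).astype(np.uint8)*g
m=cv2.morphologyEx(m,cv2.MORPH_OPEN,np.ones((3,3)))
foot=((im.mean(-1)>125)&(H<.02)).astype(np.uint8)*g
foot=cv2.morphologyEx(foot,cv2.MORPH_OPEN,np.ones((2,2)))
P=onplane("top",np.argwhere(foot)[:,::-1],.003); P=P[np.abs(P[:,0]-np.median(P[:,0]))<.2]
rc=cv2.minAreaRect((P[:,:2]*1e3).astype(np.float32)); print("foot rect",rc,len(P))
# element: cap top plane
sub=C[195:225,270:315]; X=sub.reshape(-1,3); 
col=im[195:225,270:315].reshape(-1,3).astype(int); hs=hsv[195:225,270:315].reshape(-1,3)
print("max z",np.nanmax(X[:,2]))
th=np.radians(30)
for yaw in (-90,-92.5,-95):
    a=np.array([-np.cos(np.radians(yaw))*np.sin(th),-np.sin(np.radians(yaw))*np.sin(th),np.cos(th)])
    h=X@a; s=hs[:,1]
    hist,e=np.histogram(h[(h>-1)],bins=np.arange(np.nanmax(h)-.12,np.nanmax(h)+.002,.002)); print(yaw,np.nanmax(h),hist[-12:])
# ransac plane
Q=X[X[:,2]>.09]; rng=np.random.default_rng(0);best=0
for _ in range(3000):
    p=Q[rng.choice(len(Q),3,False)]; n=np.cross(p[1]-p[0],p[2]-p[0]); L=np.linalg.norm(n)
    if L<1e-6: continue
    n=n/L; n*=np.sign(n[2]); 
    if not (.8<n[2]<.92): continue
    i=np.abs((Q-p[0])@n)<.002
    if i.sum()>best: best=i.sum(); I=i
W=Q[I]; w=np.linalg.svd(W-W.mean(0))[2][2]; w*=np.sign(w[2]); print("plane",best,"normal",w,"tilt",np.degrees(np.arccos(w[2])),"az",np.degrees(np.arctan2(w[1],w[0])),"mean",W.mean(0))
# circle in plane
a=w; e1=np.cross(a,[1,0,0]);e1/=np.linalg.norm(e1);e2=np.cross(a,e1)
U=np.c_[(W-W.mean(0))@e1,(W-W.mean(0))@e2].astype(np.float32)*1e3
(cc,r)=cv2.minEnclosingCircle(U); print("enclosing r",r,"centre",W.mean(0)+(cc[0]*e1+cc[1]*e2)/1e3)
# cream axis points
cr=(hs[:,1]>70)&(hs[:,0]>10)&(hs[:,0]<30)
B=X[cr&(X[:,2]>.05)&(X[:,2]<.13)]; print("pleat pts",len(B),B.mean(0))
np.savez("el.npz",W=W,B=B)
```

```text
foot rect ((543.8595581054688, -224.48721313476562), (151.46038818359375, 235.3534393310547), 86.04730224609375) 970
max z 0.15713075145741606
-90 0.04277391015053959 [  7   9  10   8   6   4   4   2   7  58 137  64]
-92.5 0.053222631834278625 [  8   8   9  10   6   4   2   5   4  32 145  84]
-95 0.06409872316445102 [  9   7   7  13   4   4   1   6   5  29 149  82]
plane 251 normal [0.0359 0.5289 0.8479] tilt 32.01593267249013 az 86.1130041883741 mean [ 0.4888 -0.1633  0.1403]
enclosing r 31.83698081970215 centre [ 0.4889 -0.1627  0.14  ]
pleat pts 238 [ 0.481  -0.207   0.0992]
```

```bash
cat > p.py <<'E'
from h import *
import json
from scipy.spatial.transform import Rotation as Ro, Slerp
def frame(axis,phi):   # tool z = -axis, tool y near direction phi (deg)
    z=-np.asarray(axis)/np.linalg.norm(axis); y=np.array([np.cos(np.radians(phi)),np.sin(np.radians(phi)),0]); y-=z*(y@z); y/=np.linalg.norm(y)
    return Ro.from_matrix(np.c_[np.cross(y,z),y,z])
def cur():
    s=robot.read_state(); return s['ee_pos'],Ro.from_euler('xyz',s['ee_rot']),s
def call(p,R,p2,R2):
    d=np.round(R.inv().apply(p2-p)/.15,3); r=np.round((R.inv()*R2).as_rotvec()/(np.pi/4),3)
    print(json.dumps([d.tolist(),r.tolist()]))
    return p+R.apply(d*.15),R*Ro.from_rotvec(r*np.pi/4)
def path(p,R,wps,step=.14,ang=30):
    for p2,R2 in wps:
        p0,R0=p,R; n=int(np.ceil(max(np.linalg.norm(p2-p)/step,np.degrees((R.inv()*R2).magnitude())/ang,1e-9)))
        S=Slerp([0,1],Ro.concatenate([R0,R2]))
        for i in range(1,n+1): p,R=call(p,R,p0+(p2-p0)*i/n,S(i/n))
        print("  ->",p.round(4),R.as_euler('xyz').round(3))
    return p,R
A=np.array([0.0344,0.4988,0.8660]); TOP=np.array([.4882,-.163,.140])
GR=frame(A,-3.95); GT=TOP-A*(.028-.001+.019)   # grip 83 mm up
BOWL=np.array([.5797,.0981])
E
python3 - <<'E'
from p import *
p,R,s=cur()
U=lambda f:frame([0,0,1],f)
path(p,R,[(np.array([.40,.42,.25]),U(49)),(np.array([.52,.10,.26]),U(10)),(GT+A*.1,GR)])
print(GT,GT+A*.1)
E
```

```text
[[-0.616, -0.368, -0.061], [-0.0, 0.0, 0.192]]
[[-0.664, -0.271, -0.061], [-0.0, 0.0, 0.192]]
[[-0.697, -0.168, -0.06], [-0.0, 0.0, 0.192]]
  -> [0.4  0.42 0.25] [-3.142  0.     2.426]
[[-0.668, -0.362, -0.022], [-0.0, 0.0, 0.289]]
[[-0.732, -0.202, -0.023], [-0.0, 0.0, 0.289]]
[[-0.759, -0.033, -0.022], [-0.0, 0.0, 0.289]]
  -> [0.52 0.1  0.26] [-3.142  0.     1.745]
[[-0.758, -0.235, 0.244], [0.041, -0.332, 0.151]]
[[-0.689, -0.138, 0.44], [0.04, -0.331, 0.152]]
  -> [ 0.49   -0.136   0.1868] [3.141 0.523 1.502]
[ 0.4866176 -0.1859448  0.100164 ] [ 0.4900576 -0.1360648  0.186764 ]
```

Call:
{"name": "carry_out", "arguments": {"moves": [[[-0.616,-0.368,-0.061],[0,0,0.192]],[[-0.616,-0.368,-0.061],[0,0,0.192]],[[-0.616,-0.368,-0.061],[0,0,0.192]],[[-0.616,-0.368,-0.061],[0,0,0.192]]], "claw": 0.75, "force": 30}}

```text
time: 1.63
ee_pos: [0.2569, 0.57, 0.2328]
ee_rot: [3.141, 0.004, 2.719]
contact_force: [1.1, 0.2, 0.5]
opening: 0.878
grip_force: 0.0
```

Call:
{"name": "carry_out", "arguments": {"moves": [[[-0.664,-0.271,-0.061],[0,0,0.192]],[[-0.664,-0.271,-0.061],[0,0,0.192]],[[-0.664,-0.271,-0.061],[0,0,0.192]],[[-0.664,-0.271,-0.061],[0,0,0.192]]]}}

```text
time: 1.97
ee_pos: [0.3308, 0.4927, 0.2419]
ee_rot: [3.141, 0.003, 2.568]
contact_force: [-0.6, 0.1, -0.5]
opening: 0.871
grip_force: 0.0
```

Call:
{"name": "carry_out", "arguments": {"moves": [[[-0.697,-0.168,-0.06],[0,0,0.192]],[[-0.697,-0.168,-0.06],[0,0,0.192]],[[-0.697,-0.168,-0.06],[0,0,0.192]],[[-0.697,-0.168,-0.06],[0,0,0.192]]]}}

```text
time: 2.3
ee_pos: [0.4048, 0.4156, 0.2508]
ee_rot: [3.14, 0.003, 2.418]
contact_force: [0.8, -0.1, 0.6]
opening: 0.874
grip_force: 0.0
```

Call:
{"name": "carry_out", "arguments": {"moves": [[[-0.668,-0.362,-0.022],[0,0,0.289]],[[-0.668,-0.362,-0.022],[0,0,0.289]],[[-0.668,-0.362,-0.022],[0,0,0.289]],[[-0.668,-0.362,-0.022],[0,0,0.289]]]}}

```text
time: 2.63
ee_pos: [0.4426, 0.3076, 0.2538]
ee_rot: [3.141, 0.002, 2.191]
contact_force: [0.8, -0.6, 0.4]
opening: 0.876
grip_force: 0.0
```

Call:
{"name": "carry_out", "arguments": {"moves": [[[-0.732,-0.202,-0.023],[0,0,0.289]],[[-0.732,-0.202,-0.023],[0,0,0.289]],[[-0.732,-0.202,-0.023],[0,0,0.289]],[[-0.732,-0.202,-0.023],[0,0,0.289]]]}}

```text
time: 2.97
ee_pos: [0.4822, 0.2014, 0.2573]
ee_rot: [3.141, 0.002, 1.965]
contact_force: [0.6, -0.5, 0.5]
opening: 0.877
grip_force: 0.0
```

Call:
{"name": "carry_out", "arguments": {"moves": [[[-0.759,-0.033,-0.022],[0,0,0.289]],[[-0.759,-0.033,-0.022],[0,0,0.289]],[[-0.759,-0.033,-0.022],[0,0,0.289]],[[-0.759,-0.033,-0.022],[0,0,0.289]]]}}

```text
time: 3.3
ee_pos: [0.5219, 0.095, 0.2607]
ee_rot: [3.14, 0.002, 1.739]
contact_force: [0.2, -1.1, -0.3]
opening: 0.88
grip_force: 0.0
```

Call:
{"name": "carry_out", "arguments": {"moves": [[[-0.758,-0.235,0.244],[0.041,-0.332,0.151]],[[-0.758,-0.235,0.244],[0.041,-0.332,0.151]],[[-0.758,-0.235,0.244],[0.041,-0.332,0.151]],[[-0.758,-0.235,0.244],[0.041,-0.332,0.151]],[[-0.758,-0.235,0.244],[0.041,-0.332,0.151]]]}}

```text
time: 3.72
ee_pos: [0.5044, -0.0171, 0.2227]
ee_rot: [-3.123, 0.262, 1.63]
contact_force: [0.4, -0.2, 0.1]
opening: 0.877
grip_force: 0.0
```

Call:
{"name": "carry_out", "arguments": {"moves": [[[-0.689,-0.138,0.44],[0.04,-0.331,0.152]],[[-0.689,-0.138,0.44],[0.04,-0.331,0.152]],[[-0.689,-0.138,0.44],[0.04,-0.331,0.152]],[[-0.689,-0.138,0.44],[0.04,-0.331,0.152]],[[-0.689,-0.138,0.44],[0.04,-0.331,0.152]]]}}

```text
time: 4.13
ee_pos: [0.4902, -0.135, 0.1863]
ee_rot: [-3.141, 0.523, 1.503]
contact_force: [-0.1, 1.0, -0.8]
opening: 0.877
grip_force: 0.0
```

Run:
```python
from p import *
ims=[]
for n,(x,y,w,h) in (("top",(230,140,130,120)),("scene",(160,120,130,120))):
    im,d=robot.get_image(n); ims.append(cv2.resize(im[y:y+h,x:x+w,::-1],(400,370),interpolation=cv2.INTER_CUBIC))
cv2.imwrite("pics/pre.png",np.hstack(ims))
p,R,s=cur(); print(p,R.as_euler('xyz'),"err to pre",R.inv().apply(GT+A*.1-p),np.degrees((R.inv()*GR).as_rotvec()),s['q'])
path(p,R,[(GT,GR)])
```

```text
[ 0.49161642 -0.13367512  0.18707833] [3.13946144 0.52125241 1.50378351] err to pre [-0.00200167 -0.00139853  0.0015089 ] [ 0.17481431 -0.13451414  0.09556973] [-0.75286758  0.35422427  0.69189254  2.07368263  0.37449219  0.90597747
 -0.39944588]
[[-0.015, -0.011, 0.677], [0.004, -0.003, 0.002]]
  -> [ 0.4867 -0.186   0.1001] [-3.141  0.524  1.502]
```

View pics/pre.png

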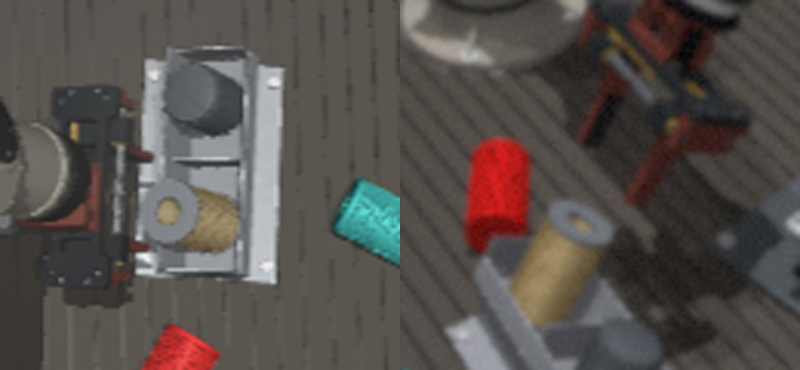

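The top view shows the fingers straddling along the rack's width, at crop rows 155 and 247. The cap is centred near crop (172,213), so I need to check for lateral offset.

Run:
```python
from p import *
f=lambda x,y:(230+x*130/400-.5*0, 140+y*120/370)
for z in (.18,.19,.2): print(z,onplane("top",[f(148,155),f(140,247),f(146,201)],z).round(4))
print(onplane("top",[f(172,213)],.14))
for i in range(4):
    p,R,s=cur(); im,d=robot.get_image("top"); C=cloud("top",d)
    S=C[175:235,262:285].reshape(-1,3); print(p, s['ee_rot'])
# finger points close to tool frame
    L=R.inv().apply(C.reshape(-1,3)-p); L=L[(np.abs(L[:,0])<.02)&(np.abs(L[:,1])<.07)&(L[:,2]>-.04)&(L[:,2]<.004)]
    a=L[L[:,1]>0];b=L[L[:,1]<0]; print(len(a),len(b),a[:,1].min(),a[:,1].max(),b[:,1].min(),b[:,1].max(),a[:,0].mean(),b[:,0].mean())
```

```text
0.18 [[ 0.5376 -0.1439  0.18  ]
 [ 0.4495 -0.1343  0.18  ]
 [ 0.4933 -0.141   0.18  ]]
0.19 [[ 0.5361 -0.1432  0.19  ]
 [ 0.4487 -0.1337  0.19  ]
 [ 0.4922 -0.1403  0.19  ]]
0.2 [[ 0.5347 -0.1425  0.2   ]
 [ 0.4479 -0.1331  0.2   ]
 [ 0.4911 -0.1397  0.2   ]]
[[ 0.48563049 -0.16894021  0.14      ]]
[ 0.49161642 -0.13367512  0.18707833] [3.13946144 0.52125241 1.50378351]
29 20 0.04024947006222669 0.049119330336563335 -0.04596506810898725 -0.03613729126762398 -0.005827342530016288 -0.009739272539457052
[ 0.49170194 -0.13370272  0.18723414] [3.13908261 0.52113097 1.5037407 ]
31 21 0.039563818202688304 0.05017878544212444 -0.04596859170116121 -0.03659407272340059 -0.006571618795837653 -0.009728426774465934
[ 0.49155043 -0.13396798  0.18727782] [3.13908131 0.5212825  1.50353542]
30 21 0.03988129939193866 0.049233569173318406 -0.04564593795011754 -0.03636929035185664 -0.006443782979022345 -0.009885955554424106
[ 0.49130774 -0.13430593  0.18728093] [3.13932177 0.52156563 1.50329748]
28 20 0.039876560606321367 0.04983082283909638 -0.04553587624462238 -0.035923909457486254 -0.006441938476300271 -0.009705557642215052
```

```bash
sed -i 's/TOP=np.array(\[.4882/TOP=np.array([.4866/' p.py
python3 - <<'E'
from p import *
p,R,s=cur(); print(p); path(p,R,[(GT+A*.05,GR),(GT,GR)])
E
```

```text
[ 0.49103815 -0.1346356   0.18721659]
[[-0.008, -0.017, 0.341], [0.003, -0.002, 0.001]]
  -> [ 0.4868 -0.1609  0.1435] [3.142 0.523 1.502]
[[-0.0, -0.0, 0.334], [0.0, -0.0, 0.0]]
  -> [ 0.4851 -0.1859  0.1001] [3.142 0.523 1.502]
```

Call:
{"name": "carry_out", "arguments": {"moves": [[[-0.006,-0.017,0.12],[0,0,0]],[[-0.006,-0.017,0.23],[0,0,0]],[[-0.006,-0.017,0.341],[0,0,0]],[[-0.006,-0.017,0.341],[0,0,0]]]}}

```text
time: 4.77
ee_pos: [0.4842, -0.1628, 0.1416]
ee_rot: [-3.139, 0.524, 1.502]
contact_force: [-0.8, 0.6, -0.4]
opening: 0.872
grip_force: 0.0
```

Call:
{"name": "carry_out", "arguments": {"moves": [[[0,0,0.1],[0,0,0]],[[0,0,0.2],[0,0,0]],[[0,0,0.3],[0,0,0]],[[0,0,0.334],[0,0,0]],[[0,0,0.334],[0,0,0]]]}}

```text
time: 5.18
ee_pos: [0.4838, -0.187, 0.0995]
ee_rot: [-3.141, 0.524, 1.502]
contact_force: [-0.2, 0.1, 0.9]
opening: 0.875
grip_force: 0.0
```

Call:
{"name": "carry_out", "arguments": {"moves": [[[0,0,0],[0,0,0]],[[0,0,0],[0,0,0]],[[0,0,0],[0,0,0]],[[0,0,0],[0,0,0]],[[0,0,0],[0,0,0]]], "claw": -1, "force": 30}}

```text
time: 5.6
ee_pos: [0.4848, -0.1865, 0.1001]
ee_rot: [3.14, 0.523, 1.502]
contact_force: [0.1, 2.3, 6.2]
opening: 0.739
grip_force: 30.0
```

Run:
```python
from p import *
p,R,s=cur(); print(p,GT,s['contact_force'],s['wrist_torque'],s['opening'],s['grip_force'])
print("to GT, tool axes mm",R.inv().apply(GT-p)*1e3,np.degrees((R.inv()*GR).as_rotvec()))
```

```text
[ 0.48482843 -0.18653831  0.1001317 ] [ 0.4850176 -0.1859448  0.100164 ] [0.1370229  2.34940983 6.24787215] [ 0.27667354  0.18880334 -0.08289805] 0.7388717354880192 30.00110149383545
to GT, tool axes mm [ 0.50816295  0.14853839 -0.32982867] [ 0.11045195 -0.04726747  0.0059343 ]
```

Call:
{"name": "carry_out", "arguments": {"moves": [[[0,0,-0.1],[0,0,0]],[[0,0,-0.2],[0,0,0]],[[0,0,-0.3],[0,0,0]],[[0,0,-0.4],[0,0,0]],[[0,0,-0.5],[0,0,0]]]}}

```text
time: 6.02
ee_pos: [0.486, -0.1492, 0.1649]
ee_rot: [-3.141, 0.523, 1.502]
contact_force: [1.4, 0.2, -0.8]
opening: 0.737
grip_force: 30.0
```

Call:
{"name": "carry_out", "arguments": {"moves": [[[0,0,-0.15],[0,0,0]],[[0,0,-0.3],[0,0,0]],[[0,0,-0.45],[0,0,0]],[[0,0,-0.6],[0,0,0]],[[0,0,-0.6],[0,0,0]]]}}

```text
time: 6.43
ee_pos: [0.4917, -0.1024, 0.2448]
ee_rot: [3.136, 0.52, 1.502]
contact_force: [1.5, 0.3, -1.5]
opening: 0.736
grip_force: 30.0
```

Run:
```python
from p import *
ims=[]
for n,(x,y,w,h) in (("top",(230,140,130,120)),("scene",(160,120,130,120))):
    im,d=robot.get_image(n); ims.append(cv2.resize(im[y:y+h,x:x+w,::-1],(400,370),interpolation=cv2.INTER_CUBIC))
cv2.imwrite("pics/lift.png",np.hstack(ims))
p,R,s=cur(); print(p,s['contact_force'],s['wrist_torque'],s['opening'],s['grip_force'],s['q'])
phi=-3.95+42+93.95   # pin turned from -93.95 to +42
b=np.array([*BOWL,.27])
path(p,R,[(np.array([.50,.0,.27]),frame(A*[.3,.3,1],phi-100)),(b,frame([0,0,1],phi))],step=.1,ang=28)
```

```text
[ 0.48955135 -0.10447215  0.24212184] [ 2.68577561e-01  1.32758586e-03 -1.41696803e+00] [ 0.62224768  0.01876117 -0.03845651] 0.7370986317166367 29.99919354915619 [-0.83904574  0.26419541  0.70531661  2.01945786  0.39034934  1.06724253
 -0.42522286]
[[0.257, 0.011, -0.255], [-0.069, 0.216, -0.39]]
[[0.278, 0.107, -0.206], [-0.068, 0.217, -0.391]]
  -> [0.5  0.   0.27] [-3.041  0.139  2.129]
[[0.068, 0.197, -0.029], [-0.062, 0.004, -0.556]]
[[-0.023, 0.209, -0.02], [-0.062, 0.005, -0.556]]
[[-0.108, 0.18, -0.01], [-0.062, 0.004, -0.557]]
[[-0.175, 0.117, -0.003], [-0.062, 0.005, -0.556]]
  -> [0.5797 0.0981 0.27  ] [-3.141 -0.    -2.408]
```

View pics/lift.png

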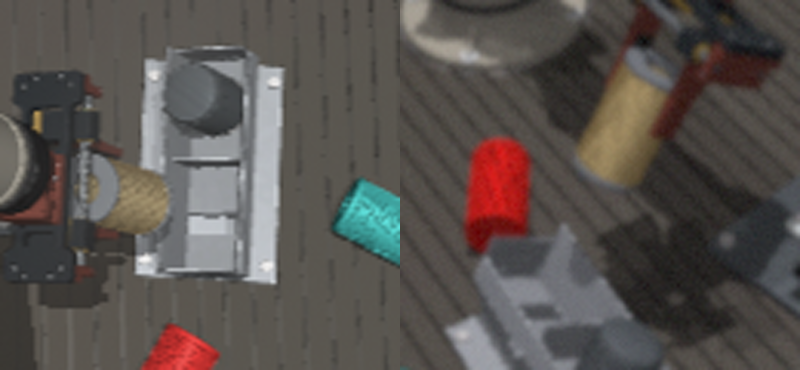

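The element is out of the rack and held squarely, and the pocket is empty. Next I swing it upright over the bowl.

Call:
{"name": "carry_out", "arguments": {"moves": [[[0.07,0,-0.07],[-0.02,0.05,-0.1]],[[0.14,0.005,-0.14],[-0.04,0.11,-0.2]],[[0.2,0.01,-0.2],[-0.055,0.165,-0.3]],[[0.257,0.011,-0.255],[-0.069,0.216,-0.39]],[[0.257,0.011,-0.255],[-0.069,0.216,-0.39]]]}}

```text
time: 6.95
ee_pos: [0.4945, -0.053, 0.2558]
ee_rot: [-3.057, 0.337, 1.832]
contact_force: [0.8, -0.6, -1.9]
opening: 0.735
grip_force: 30.0
```

Call:
{"name": "carry_out", "arguments": {"moves": [[[0.07,0.02,-0.05],[-0.02,0.05,-0.1]],[[0.14,0.05,-0.1],[-0.04,0.11,-0.2]],[[0.2,0.08,-0.15],[-0.055,0.165,-0.3]],[[0.278,0.107,-0.206],[-0.068,0.217,-0.391]],[[0.278,0.107,-0.206],[-0.068,0.217,-0.391]]]}}

```text
time: 7.37
ee_pos: [0.5003, -0.0005, 0.2695]
ee_rot: [-3.039, 0.139, 2.128]
contact_force: [0.5, -0.1, -1.7]
opening: 0.738
grip_force: 30.0
```

Call:
{"name": "carry_out", "arguments": {"moves": [[[0.02,0.05,-0.007],[-0.015,0,-0.14]],[[0.034,0.1,-0.015],[-0.03,0,-0.28]],[[0.05,0.15,-0.02],[-0.045,0,-0.42]],[[0.068,0.197,-0.029],[-0.062,0.004,-0.556]],[[0.068,0.197,-0.029],[-0.062,0.004,-0.556]]]}}

```text
time: 7.78
ee_pos: [0.5197, 0.0236, 0.2686]
ee_rot: [-3.035, 0.091, 2.566]
contact_force: [-0.7, -0.0, -2.0]
opening: 0.736
grip_force: 30.0
```

Call:
{"name": "carry_out", "arguments": {"moves": [[[-0.005,0.05,-0.005],[-0.015,0,-0.14]],[[-0.01,0.1,-0.01],[-0.03,0,-0.28]],[[-0.017,0.15,-0.015],[-0.045,0,-0.42]],[[-0.023,0.209,-0.02],[-0.062,0.005,-0.556]],[[-0.023,0.209,-0.02],[-0.062,0.005,-0.556]]]}}

```text
time: 8.2
ee_pos: [0.5401, 0.0482, 0.269]
ee_rot: [-3.056, 0.045, 2.999]
contact_force: [-0.5, 0.9, -3.0]
opening: 0.739
grip_force: 30.0
```

Call:
{"name": "carry_out", "arguments": {"moves": [[[-0.027,0.045,-0.002],[-0.015,0,-0.14]],[[-0.054,0.09,-0.005],[-0.03,0,-0.28]],[[-0.08,0.135,-0.007],[-0.045,0,-0.42]],[[-0.108,0.18,-0.01],[-0.062,0.004,-0.557]],[[-0.108,0.18,-0.01],[-0.062,0.004,-0.557]]]}}

```text
time: 8.62
ee_pos: [0.5599, 0.0727, 0.2692]
ee_rot: [-3.093, 0.012, -2.849]
contact_force: [-0.1, -0.3, -1.5]
opening: 0.735
grip_force: 30.0
```

Call:
{"name": "carry_out", "arguments": {"moves": [[[-0.044,0.03,0],[-0.015,0,-0.14]],[[-0.088,0.06,0],[-0.03,0,-0.28]],[[-0.13,0.09,0],[-0.045,0,-0.42]],[[-0.175,0.117,-0.003],[-0.062,0.005,-0.556]],[[-0.175,0.117,-0.003],[-0.062,0.005,-0.556]]]}}

```text
time: 9.03
ee_pos: [0.5801, 0.0974, 0.2693]
ee_rot: [-3.14, -0.003, -2.414]
contact_force: [-0.1, -0.5, -1.8]
opening: 0.734
grip_force: 30.0
```

Run:
```python
from p import *
np.set_printoptions(suppress=True,precision=4)
ims=[]
for n,(x,y,w,h) in (("top",(140,120,130,120)),("scene",(250,60,130,120))):
    im,d=robot.get_image(n); ims.append(cv2.resize(im[y:y+h,x:x+w,::-1],(400,370),interpolation=cv2.INTER_CUBIC))
    np.savez(n+"2.npz",im=im,d=d)
cv2.imwrite("pics/over.png",np.hstack(ims))
p,R,s=cur(); print(p,R.as_matrix(),s['q'],s['contact_force'])
```

```text
[0.5793 0.0966 0.2694] [[-0.7497 -0.6617 -0.0016]
 [-0.6617  0.7497 -0.0035]
 [ 0.0035 -0.0016 -1.    ]] [-0.4886  0.2957  0.2708  1.7302 -0.0829  1.1296  2.1006] [ 0.3409 -0.9011 -1.6958]
```

View pics/over.png

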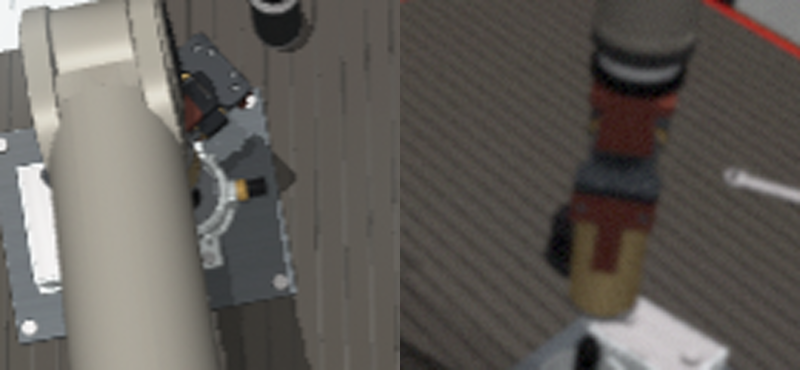

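The top view is now blocked by the arm. The scene view shows the element upright above the standpipe, with the element's lower end at crop (605,300) and the standpipe at (588,350). I'll compare both in the scene camera's depth.

Run:
```python
from p import *
from scipy.optimize import least_squares
np.set_printoptions(suppress=True,precision=4)
def circ(P,r=None):
    f=(lambda c:np.hypot(P[:,0]-c[0],P[:,1]-c[1])-(c[2] if r is None else r))
    s=least_squares(f,[*P[:,:2].mean(0)+(0 if r is None else 1)*np.array([-.02,.015]),.04][:3 if r is None else 2],loss='soft_l1',f_scale=.001); return s.x
z=np.load("scene1.npz"); C=cloud("scene",z['d'])
print("scene->bowl rim")
S=C.reshape(-1,3); S=S[np.hypot(S[:,0]-.5797,S[:,1]-.0981)<.055]
Q=S[np.abs(S[:,2]-.1)<.004]
for _ in range(4):
    c=circ(Q); r=np.hypot(*(Q[:,:2]-c[:2]).T); Q=Q[np.abs(r-.041)<.006]
print(c,len(Q))
W=S[(S[:,2]>.105)&(S[:,2]<.14)]; print("standpipe pts",len(W),circ(W,.012))
W=S[(S[:,2]>.152)&(S[:,2]<.158)]; print("tip",len(W),W.mean(0))
z=np.load("scene2.npz"); C=cloud("scene",z['d']).reshape(-1,3); hs=cv2.cvtColor(z['im'],cv2.COLOR_RGB2HSV).reshape(-1,3)
m=(hs[:,1]>60)&(hs[:,0]>10)&(hs[:,0]<32)&(np.hypot(C[:,0]-.58,C[:,1]-.098)<.06)&(C[:,2]>.21)
E=C[m]; print(len(E),E[:,2].min(),E[:,2].max())
def res(q): # axis x0+sx*(z-.25), ...
    return np.hypot(E[:,0]-q[0]-q[2]*(E[:,2]-.25),E[:,1]-q[1]-q[3]*(E[:,2]-.25))-.030
s=least_squares(res,[.58,.098,0,0],loss='soft_l1',f_scale=.002); print("element axis at z=.25:",s.x, "rms",np.std(res(s.x)))
p,R,_=cur(); print("tcp",p)
```

```text
scene->bowl rim
[0.5789 0.0956 0.041 ] 144
standpipe pts 77 [0.5902 0.0799]
tip 22 [0.5788 0.0957 0.1544]
559 0.21004770626375513 0.5207408884564606
element axis at z=.25: [ 0.5813  0.0982 -0.0127 -0.0182] rms 0.004250365936917676
tcp [0.5793 0.0966 0.2694]
```

Run:
```python
from p import *
from scipy.optimize import least_squares
np.set_printoptions(suppress=True,precision=4)
D=[];I=[]
for i in range(8):
    im,d=robot.get_image("scene"); D.append(np.where(d>0,d,np.nan)); I.append(im)
C=cloud("scene",np.nan_to_num(np.nanmedian(D,0))).reshape(-1,3); hs=cv2.cvtColor(np.mean(I,0).astype(np.uint8),cv2.COLOR_RGB2HSV).reshape(-1,3)
for lo,hi in ((.2,.30),(.215,.24),(.25,.275)):
    m=(hs[:,1]>60)&(hs[:,0]>10)&(hs[:,0]<32)&(np.hypot(C[:,0]-.58,C[:,1]-.098)<.05)&(C[:,2]>lo)&(C[:,2]<hi)
    E=C[m]
    def res(q): return np.hypot(E[:,0]-q[0]-q[2]*(E[:,2]-.25),E[:,1]-q[1]-q[3]*(E[:,2]-.25))-.030
    s=least_squares(res,[.58,.098,0,0],loss='soft_l1',f_scale=.002); print(lo,hi,len(E),"axis at .25:",s.x, "rms",np.std(res(s.x)))
S=cloud("scene",np.load("scene1.npz")['d']).reshape(-1,3); W=S[(np.hypot(S[:,0]-.579,S[:,1]-.096)<.03)&(S[:,2]>.11)&(S[:,2]<.143)]
f=lambda c:np.hypot(W[:,0]-c[0],W[:,1]-c[1])-.012
print("standpipe",least_squares(f,[.579,.096],loss='soft_l1',f_scale=.001).x)
p,R,_=cur(); print("tcp",p,R.as_euler('xyz'))
```

```text
0.2 0.3 482 axis at .25: [ 0.5812  0.0986 -0.0144 -0.0271] rms 0.0022850744056052185
0.215 0.24 145 axis at .25: [ 0.5814  0.0987 -0.0063 -0.0229] rms 0.0006688209039404886
0.25 0.275 137 axis at .25: [ 0.5808  0.0991  0.0195 -0.0874] rms 0.0022760230904055236
standpipe [0.5779 0.0968]
tcp [0.5798 0.0976 0.2702] [-3.1408 -0.0014 -2.4105]
```

Call:
{"name": "carry_out", "arguments": {"moves": [[[0.024,-0.002,0],[0,0,0]],[[0.024,-0.002,0.12],[0,0,0]],[[0.024,-0.002,0.24],[0,0,0]],[[0.024,-0.002,0.3],[0,0,0]],[[0.024,-0.002,0.3],[0,0,0]]]}}

```text
time: 9.95
ee_pos: [0.5758, 0.0946, 0.223]
ee_rot: [3.141, -0.005, -2.41]
contact_force: [0.1, -0.4, -1.5]
opening: 0.739
grip_force: 30.0
```

Call:
{"name": "carry_out", "arguments": {"moves": [[[0,0,0.04],[0,0,0]],[[0,0,0.08],[0,0,0]],[[0,0,0.12],[0,0,0]],[[0,0,0.15],[0,0,0]],[[0,0,0.15],[0,0,0]]]}}

```text
time: 10.37
ee_pos: [0.5769, 0.095, 0.2016]
ee_rot: [-3.142, -0.003, -2.409]
contact_force: [-0.3, -0.7, -2.0]
opening: 0.737
grip_force: 30.0
```

Run:
```python
from p import *
np.set_printoptions(suppress=True,precision=4)
D=[];I=[]
for i in range(6):
    im,d=robot.get_image("scene"); D.append(d); I.append(im)
    p,R,s=cur(); print(p,s['contact_force'],s['wrist_torque'])
```

```text
[0.5772 0.095  0.2021] [-0.428  -0.2189 -1.859 ] [0.0163 0.215  0.0269]
[0.5773 0.095  0.2024] [-0.791  -0.1121 -3.1099] [-0.0119  0.2612 -0.0301]
[0.5773 0.095  0.2026] [-1.6631  0.1608 -1.5599] [-0.08    0.3484 -0.0085]
[0.5773 0.095  0.2026] [-0.3266  0.2209 -1.6485] [0.0984 0.3433 0.0689]
[0.5773 0.095  0.2027] [-1.4861  0.1156 -2.0278] [-0.0095  0.2568 -0.0058]
[0.5773 0.095  0.2027] [-0.5639  0.3534 -2.5226] [ 0.0421  0.2874 -0.0355]
```

Call:
{"name": "carry_out", "arguments": {"moves": [[[0,0,0.07],[0,0,0]],[[0,0,0.14],[0,0,0]],[[0,0,0.2],[0,0,0]],[[0,0,0.2],[0,0,0]]]}}

```text
time: 11.0
ee_pos: [0.5764, 0.0947, 0.17]
ee_rot: [3.141, -0.004, -2.409]
contact_force: [-1.4, -0.5, -1.4]
opening: 0.738
grip_force: 30.0
```

Call:
{"name": "carry_out", "arguments": {"moves": [[[0,0,0.05],[0,0,0]],[[0,0,0.1],[0,0,0]],[[0,0,0.14],[0,0,0]],[[0,0,0.14],[0,0,0]]]}}

```text
time: 11.33
ee_pos: [0.5769, 0.0948, 0.1501]
ee_rot: [-3.141, -0.003, -2.409]
contact_force: [-0.4, -0.8, -1.5]
opening: 0.734
grip_force: 30.0
```

Call:
{"name": "carry_out", "arguments": {"moves": [[[0,0,0.03],[0,0,0]],[[0,0,0.06],[0,0,0]],[[0,0,0.06],[0,0,0]]]}}

```text
time: 11.58
ee_pos: [0.5772, 0.0949, 0.1418]
ee_rot: [-3.141, -0.002, -2.409]
contact_force: [-0.3, -0.4, -1.5]
opening: 0.739
grip_force: 30.0
```

Call:
{"name": "carry_out", "arguments": {"moves": [[[0,0,0.015],[0,0,0]],[[0,0,0.03],[0,0,0]],[[0,0,0.045],[0,0,0]],[[0,0,0.06],[0,0,0]],[[0,0,0.06],[0,0,0]]]}}

```text
time: 12.0
ee_pos: [0.5773, 0.0949, 0.1332]
ee_rot: [-3.141, -0.002, -2.409]
contact_force: [-1.3, -0.0, -3.2]
opening: 0.734
grip_force: 30.0
```

Call:
{"name": "carry_out", "arguments": {"moves": [[[0,0,0.007],[0,0,0]],[[0,0,0.014],[0,0,0]],[[0,0,0.02],[0,0,0]],[[0,0,0.02],[0,0,0]]]}}

```text
time: 12.33
ee_pos: [0.577, 0.0954, 0.1304]
ee_rot: [3.141, -0.002, -2.409]
contact_force: [-2.2, 2.2, -1.3]
opening: 0.734
grip_force: 30.0
```

Call:
{"name": "carry_out", "arguments": {"moves": [[[0,0,0.007],[0,0,0]],[[0,0,0.014],[0,0,0]],[[0,0,0.02],[0,0,0]],[[0,0,0.02],[0,0,0]]]}}

```text
time: 12.67
ee_pos: [0.5769, 0.0955, 0.1272]
ee_rot: [3.141, -0.002, -2.409]
contact_force: [-3.8, 2.5, -0.9]
opening: 0.736
grip_force: 30.0
```

Run:
```python
from p import *
for i in range(4):
    robot.get_image("scene"); p,R,s=cur(); print(p.round(4),s['contact_force'].round(1),s['wrist_torque'].round(2))
```

```text
[0.5769 0.0954 0.1272] [-3.6  3.7 -2.2] [0.99 1.12 0.09]
[0.5769 0.0954 0.1272] [-3.5  3.1 -1. ] [1.06 1.15 0.12]
[0.5769 0.0954 0.1273] [-2.4  3.4 -1.3] [1.12 1.2  0.11]
[0.5769 0.0954 0.1273] [-3.8  3.  -0.8] [1.12 1.2  0.15]
```

Call:
{"name": "carry_out", "arguments": {"moves": [[[0,0,0],[0,0,-0.03]],[[0,0,0],[0,0,-0.06]],[[0,0,0.007],[0,0,-0.06]],[[0,0,0.012],[0,0,-0.06]],[[0,0,0.012],[0,0,-0.06]]]}}

```text
time: 13.28
ee_pos: [0.5775, 0.0947, 0.1258]
ee_rot: [-3.141, -0.001, -2.363]
contact_force: [-3.2, 1.6, -0.6]
opening: 0.735
grip_force: 30.0
```

Run:
```python
from p import *
for i in range(3):
    robot.get_image("scene"); p,R,s=cur(); print(p.round(4),s['contact_force'].round(1),s['wrist_torque'].round(2))
```

```text
[0.5775 0.0946 0.1258] [-2.3  1.6 -0.5] [0.58 0.85 0.04]
[0.5774 0.0947 0.1258] [-2.2  1.5 -0.9] [0.51 0.88 0.08]
[0.5775 0.0947 0.1258] [-2.8  1.2 -0. ] [0.52 0.9  0.13]
```

Call:
{"name": "carry_out", "arguments": {"moves": [[[0,0,0.005],[0,0,-0.03]],[[0,0,0.01],[0,0,-0.03]],[[0,0,0.015],[0,0,-0.03]],[[0,0,0.015],[0,0,-0.03]]]}}

```text
time: 13.77
ee_pos: [0.5785, 0.0954, 0.1252]
ee_rot: [-3.14, 0.001, -2.338]
contact_force: [-5.3, 2.5, 10.8]
opening: 0.736
grip_force: 30.0
```

Call:
{"name": "carry_out", "arguments": {"moves": [[[0,0,0.007],[0,0,0]],[[0,0,0.014],[0,0,0]],[[0,0,0.014],[0,0,0]]]}}

```text
time: 14.02
ee_pos: [0.5795, 0.0965, 0.1245]
ee_rot: [-3.14, 0.004, -2.337]
contact_force: [-6.0, 3.9, 18.4]
opening: 0.738
grip_force: 30.0
```

Run:
```python
from p import *
for i in range(3):
    robot.get_image("scene"); p,R,s=cur(); print(p.round(4),s['contact_force'].round(1),s['wrist_torque'].round(2))
```

```text
[0.5795 0.0965 0.1245] [-5.7  4.3 18.2] [0.79 1.78 0.1 ]
[0.5795 0.0965 0.1245] [-6.2  4.1 17.2] [0.83 1.7  0.06]
[0.5795 0.0965 0.1245] [-5.9  4.1 17.7] [0.78 1.82 0.1 ]
```

Call:
{"name": "carry_out", "arguments": {"moves": [[[0,0,-0.015],[0,0,0]],[[0,0,-0.015],[0,0,0]],[[0,0,-0.015],[0,0,0]],[[0,0,-0.015],[0,0,0]],[[0,0,-0.015],[0,0,0]]], "claw": 0.9}}

```text
time: 14.58
ee_pos: [0.5775, 0.0944, 0.1234]
ee_rot: [-3.141, -0.002, -2.339]
contact_force: [-0.4, 0.1, 1.2]
opening: 0.95
grip_force: 0.0
```

Call:
{"name": "carry_out", "arguments": {"moves": [[[0,0,-0.1],[0,0,0]],[[0,0,-0.2],[0,0,0]],[[0,0,-0.35],[0,0,0]],[[0,0,-0.5],[0,0,0]],[[0,0,-0.6],[0,0,0]]]}}

```text
time: 15.0
ee_pos: [0.5782, 0.0947, 0.2154]
ee_rot: [-3.14, -0.0, -2.339]
contact_force: [0.7, -0.5, -0.1]
opening: 0.955
grip_force: 0.0
```

Call:
{"name": "carry_out", "arguments": {"moves": [[[0,0,-0.2],[0,0,0]],[[0,0,-0.4],[0,0,0]],[[0,0,-0.6],[0,0,0]],[[0,0,-0.7],[0,0,0]],[[0,0,-0.7],[0,0,0]]]}}

```text
time: 15.42
ee_pos: [0.5795, 0.0951, 0.3226]
ee_rot: [-3.138, 0.004, -2.339]
contact_force: [-0.4, -1.4, 0.1]
opening: 0.95
grip_force: 0.0
```

Run:
```python
from p import *
np.set_printoptions(suppress=True,precision=4)
D=[]
for i in range(8):
    im,d=robot.get_image("scene"); D.append(np.where(d>0,d,np.nan))
C=cloud("scene",np.nan_to_num(np.nanmedian(D,0))).reshape(-1,3); hs=cv2.cvtColor(im,cv2.COLOR_RGB2HSV).reshape(-1,3)
r=np.hypot(C[:,0]-.579,C[:,1]-.096)
h,e=np.histogram(C[(r<.04)&(C[:,2]>.1)&(C[:,2]<.25),2],bins=np.arange(.1,.2,.004)); print(h); print(e)
T=C[(r<.034)&(C[:,2]>.162)&(C[:,2]<.19)]; A_=np.c_[T[:,:2]-[.579,.096],np.ones(len(T))]; q=np.linalg.lstsq(A_,T[:,2],rcond=None)[0]; print("cap plane tilt/z",q,len(T),T[:,:2].mean(0))
cv2.imwrite("pics/end.png",cv2.resize(im[110:240,230:390,::-1],(640,520),interpolation=cv2.INTER_CUBIC))
print(robot.read_state()['ee_pos'],robot.read_state()['contact_force'])
```

```text
[ 26  20  21  20  18  18  23  20  24  20  21  22  31  38  30  17  33 213
   0   0   0   0   0   0]
[0.1   0.104 0.108 0.112 0.116 0.12  0.124 0.128 0.132 0.136 0.14  0.144
 0.148 0.152 0.156 0.16  0.164 0.168 0.172 0.176 0.18  0.184 0.188 0.192
 0.196]
cap plane tilt/z [-0.0183  0.0116  0.1691] 254 [0.582  0.0947]
[0.577  0.0951 0.3175] [ 0.449  -0.5488  0.1072]
```

View pics/end.png

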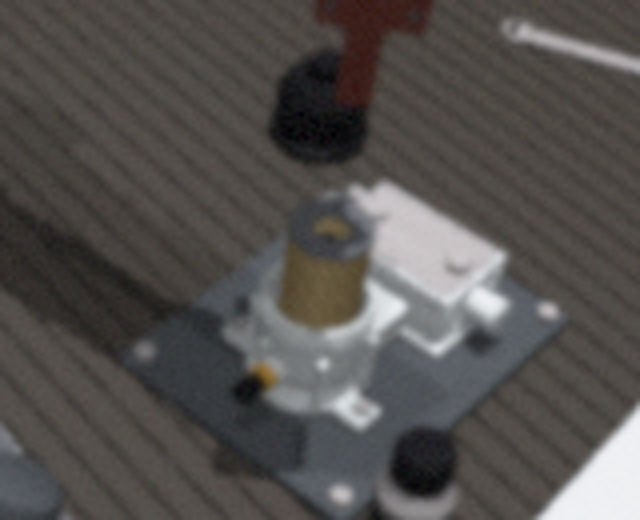

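The element sits upright in the bowl with its cap at crop (328,225). The cap top is at z ≈ 0.170 m, which is the fully home height, and the gripper is clear above it. I'm handing the job in.

```bash
python3 -c "
from plant import robot; print(robot.sign_off())"
```

```text
the job is handed in; nothing more can be done
None
```

The element is fitted over the standpipe with its pin in the drain port and released; its top cap reads about 0.170 m, the fully home height, and the job is handed in (sign-off returned no verdict).

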